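Wedge the rocking mould box steady for pouring

ROBOT

A 6-joint arm with a two-finger parallel gripper is mounted at the origin on the work surface. World frame = base frame: x ahead of the robot, y to its left, z up, the work surface at z = 0. Lengths are in m, angles in rad, forces in N, time in s.
With the tool pointing down it reaches from about 0.35 to 0.775 m from the base axis. Payload 5.5 kg.
Tool frame: the origin (TCP) lies midway between the tips of the shut fingers; the grasp point (between the pads) lies 19 mm behind it (pinch_z is the distance from the TCP to the grasp point, in m); z points along the fingers, x is the direction in which the jaws open and shut, and the axes are right-handed (so a half turn about z gives the same grasp; the last joint's range is limited). The gripper opens to 85 mm and grips with 20 to 120 N. Pads are 22 mm wide; open, the fingers measure 114 mm over their backs; the gripper's body (76 mm by 85 mm) begins 54 mm behind the grasp point. The pads swing forward as they close: fully open they stand 13 mm farther back than shut.
Start: joints at [-1.26, 0.313, 0.046, 1.304, 0, 1.431], TCP at [0.251, -0.518, 0.231] pointing down, gripper open.
Joint ranges: [-2.76, 2.76], [-0.86, 1.69], [-1.03, 1.26], [-2.2, 2.34], [-1.47, 1.5], [-3.14, 3.14]. Speed limits (rad/s): [2.57, 2.57, 3.14, 3.14, 3.14, 3.14].

INTERFACE

Orientations are given as a unit quaternion [w, x, y, z].
In Python, from workcell import get_state, read_camera, camera_info, hand_in, trace, pinch_z gives the robot as it stands. The module is installed in compiled form; this text tells all that it offers.
- The arm moves only by the tool arm_command, never from a script. Its argument "steps" is text: rows parted by semicolons, each of 4 numbers parted by spaces: the shift along the world's x, y, z in mm, then the turn about the world's z in rad. In form: tx ty tz spin; .... A call has 1 to 20 rows; each row is the pose to reach, as a shift and turn from the pose measured when the call began; what a row does not reach only later rows make up. A row lasts 1/8 s, in which the tool goes at most 62.5 mm and 10.7 degrees, less where a joint would pass 70% of its speed; a pose out of reach is approached as far as the arm can. A call with a gripper value outside its range is refused whole. "fingers" is the gripper command: -1 is shut, 1 is fully open, values between are in proportion, set as the call begins (left out, the last holds). The fingers move at their own pace and stop on an object; "newtons" is the grip in N (left out, the last holds). Time passes only in rows, so rows that repeat a pose let the fingers close. It gives the time, the measured TCP pose, the force and the opening at its end, in the units of the state.
- get_state(): the state, without advancing time (a new reading comes with each control period).
- read_camera(name): name is "side" or "top" or "wrist"; returns the picture (384x512x3 uint8, red, green, blue); there is no depth.
- camera_info(name): a dict with "mtx" (3x3 intrinsics, pixels), "R" (3x3) and "t" (3): a world point X has camera coordinates R X + t. Camera axes: x right, y down, z forward; pixel columns grow to the right and rows downward; lengths in m; the calibration is good to about 2 mm. A picture is of the moment at which its call begins: read the wrist's pose just before it. camera_info takes no time and is no camera call; for the wrist camera it gives the pose at the moment of the call.
- hand_in(): hands the job in, once; it reports no verdict.
Trained networks look in the newest picture that a camera, given by its name, has taken for a name from the list of things; names that differ only in an ending like _2 or _b are one class to them, and where a whole thing is asked for, a point or a joint stands for the part that bears it (a point fixed in the world has none). Each returns a list of dicts, best first, with "score" (0 to 1); they miss things now and then, are a little off and sometimes report something else, mostly with a low value. They report only what shows in the picture. A call takes as long as a camera call. They do not tell look-alikes from the thing itself.
- trace(camera, name): "mask" (384x512 bool, what is visible of it) and "box" ([left, top, width, height] in pixels, round what is visible of it).
The state is a dict: "clock": time; "joint_pos": joint angles; "qvel": joint speeds; "tau": joint torques, N m; "tcp_pos": TCP position; "orientation": TCP orientation; "wrist_force": force on the tool from outside, world axes, zero at the start; "ft_torque": the same for the moment, N m; "finger_gap": finger opening in m.
Only numpy, scipy, OpenCV 4.12 (cv2) and the standard library are available. Lean on these libraries where they do the work, as an engineer would, in place of code of your own. Each camera call takes 0.05 s, during which the arm holds its last target.

TASK

The plaster mould box stands on a board that is too narrow, so it rocks forward when its front edge is pressed. Without grasping or lifting anything, use the fingertips to push the loose yellow wedge, thin end first, in under the middle of that front edge, testing with a press on the orange mark, until the box no longer rocks and is still level. Finish while holding a gentle but definite downward press (about 10 N) on the orange mark, with the box standing steady on the wedge; leave everything else where it is.

Things in the scene. Friction and masses are not known exactly. Their poses are not given: they have to be found in the camera images.
- press_mark (a point): Centre of the orange mark (30 by 60) on top of the mould box, 15 back from its front edge, midway across. Axes as mould. Without the wedge, 2 to 5 N of downward press here tips the box forward; released, it falls back level.
- front_edge (a point): Middle of the box's lower front edge; axes as mould. Its height above the bench is the gap to fill, 9 to 14 from start to start. The front 80 of the box overhang a fixed board, so the space below is free for 80 inward. A fixed wooden stop behind the box keeps it from sliding back.
- mould: The loose mould box, white plaster in plywood cheeks, 180 long (x), 140 wide (y), 90 high, 1.3 to 1.9 kg. Origin at the centre of its underside, 90 behind the front edge; x points level from its front (robot side) to its back, y to its left, z up.
- wedge: Loose yellow wedge on the bench before the box, 120 long (x), 45 wide (y), 70 g; top slopes evenly from 24 high (thick end) to 4 (thin end). Origin: centre of its flat underside; x points to the thin end, which starts 10 to 60 short of the box, askew by up to 0.2 rad. Slides with about 1 N till it meets the box; then the push rises steeply, and some 10 to 20 N jack the box up.
- wedge_butt (a point): Centre of the wedge's upright thick end face (45 wide, 24 high), the face to push on; 60 behind the wedge's origin, 12 above the bench. Axes as the wedge.
- wedge_tip (a point): Middle of the wedge's thin end, on its underside, 60 ahead of the wedge's origin.
- jar: Bystander, loose: squat blue jar with white lid, 56 wide, 62 high. Origin on its centre line underneath or at mid-length. Leave alone.
- frame: Bystander, loose: flat black ornamental ring frame, 72 across, 12 thick. Origin on its centre line underneath or at mid-length. Leave alone.
- putty_knife: Bystander, loose: putty knife / spatula, 200 long, lying flat. Origin on its centre line underneath or at mid-length. Leave alone.
- brush: Bystander, loose: paint brush, 180 long, lying flat. Origin on its centre line underneath or at mid-length. Leave alone.
- cup: Bystander, loose: open grey plastic cup, 76 wide, 85 high. Origin on its centre line underneath or at mid-length. Leave alone.
- bottle: Bystander, loose: blue bottle with paper label, 52 wide, 150 high. Origin on its centre line underneath or at mid-length. Leave alone.
- rosette: Bystander, loose: round white plaster rosette, 90 across, 24 high. Origin on its centre line underneath or at mid-length. Leave alone.
There are look-alikes about, which are no part of the job. What is shaped like the mould but blue or turquoise is not meant.

How it is judged:
By the outcome, as a careful person would: the job done as asked, in the order asked, and still so for the second after the job is handed in, while the arm keeps its last pose, push and grip.
It also fails if it takes over 48 s, if anything falls off the work surface, if the arm or the gripper's body presses on something with over 40 N, if the wrist force passes 120 N, or if a joint passes its speed limit or range.

## Working session

There is one attempt and no reset: what is moved stays moved. The work goes in short steps, Python scripts to look and compute and a tool call to move; the robot and the scene stay as the last step left them, time stands still between calls to the robot, and variables do not carry over. Pictures are saved under pics/ and viewed, and the job is handed in when it is done.

Besides the shell and the picture viewer there is one more tool, called after "Request:" in YAML: its name, and indented under it one key for each argument. arm_command: Moves the arm, as the interface text tells. Its arguments: {"type":"object","properties":{"steps":{"type":"string"},"fingers":{"type":"number"},"newtons":{"type":"number"}},"required":["steps"]}

```bash
mkdir -p pics
python3 - <<'E'
from workcell import *
import cv2,numpy as np
print(get_state())
for c in("top","side"):
    im=read_camera(c); cv2.imwrite(f"pics/{c}0.png",im[:,:,::-1])
    i=camera_info(c); print(c,i)
    for n in("wedge","mould"):
        for r in trace(c,n)[:3]: print(c,n,r["score"],r["box"])
E
```

```text
{'clock': 0.0, 'joint_pos': array([-1.25959098e+00,  3.14017321e-01,  4.49490273e-02,  1.30357084e+00,
       -1.65154313e-05,  1.43120048e+00]), 'qvel': array([ 0.00011753,  0.00013945,  0.00092469,  0.00179185,  0.00026044,
       -0.00037438]), 'tau': array([-1.18689637e-03, -4.80627465e+01,  2.98534888e+01,  1.92346080e-02,
       -2.97600454e-04,  1.37277479e-05]), 'tcp_pos': array([ 0.25035004, -0.517068  ,  0.23038698]), 'orientation': array([-5.86978788e-04,  8.47256049e-01, -5.31183903e-01, -7.10285495e-04]), 'wrist_force': array([ 0.71617598, -1.41564572,  1.34151953]), 'ft_torque': array([ 0.01283272,  0.06551155, -0.04680368]), 'finger_gap': 0.0856486573817524}
top {'mtx': array([[399.7414937 ,   0.        , 258.56284446],
       [  0.        , 399.7414937 , 192.73648405],
       [  0.        ,   0.        ,   1.        ]]), 'R': array([[-0.02317222, -0.9997181 , -0.00517353],
       [-0.99259839,  0.02362365, -0.1191233 ],
       [ 0.11921194,  0.00237489, -0.99286599]]), 't': array([0.02569557, 0.55909397, 1.0428295 ])}
top wedge 0.82 [284.6, 179.7, 23.4, 41.8]
top mould 0.84 [134.4, 84.4, 88.3, 87.1]
top mould 0.65 [241.7, 85.9, 72.1, 88.0]
top mould 0.61 [190.3, 208.7, 90.3, 89.9]
side {'mtx': array([[497.93071847,   0.        , 254.99343087],
       [  0.        , 497.93071847, 191.94925634],
       [  0.        ,   0.        ,   1.        ]]), 'R': array([[ 0.97346056, -0.22863539, -0.01001974],
       [-0.1304057 , -0.51818502, -0.84526838],
       [ 0.18806619,  0.82414207, -0.53424803]]), 't': array([-0.54895777,  0.13748659,  1.56903742])}
side wedge 0.64 [234.5, 218.1, 40.8, 20.9]
side mould 0.87 [267.5, 166.0, 76.4, 62.0]
side mould 0.62 [257.0, 140.1, 58.2, 38.0]
side mould 0.58 [175.6, 163.9, 60.9, 57.4]
```

View pics/top0.png

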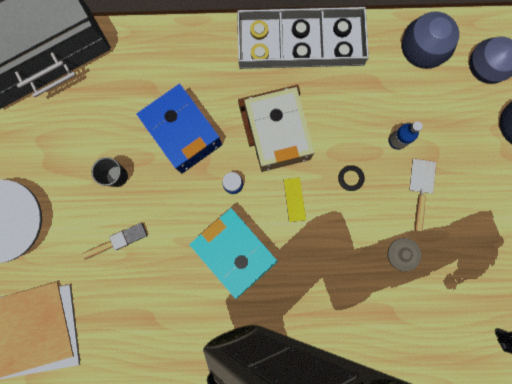

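View pics/side0.png

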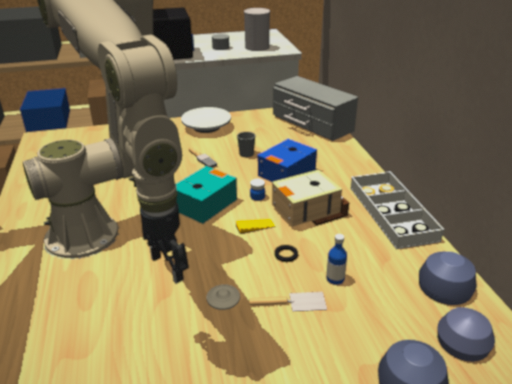

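Run:
```python
import cv2
im=cv2.imread("pics/top0.png")[70:240,210:340];cv2.imwrite("pics/topc.png",cv2.resize(im,None,fx=3.5,fy=3.5,interpolation=2))
im=cv2.imread("pics/side0.png")[150:260,215:365];cv2.imwrite("pics/sidec.png",cv2.resize(im,None,fx=5,fy=5,interpolation=2))
```

```text
(no output)
```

View pics/topc.png

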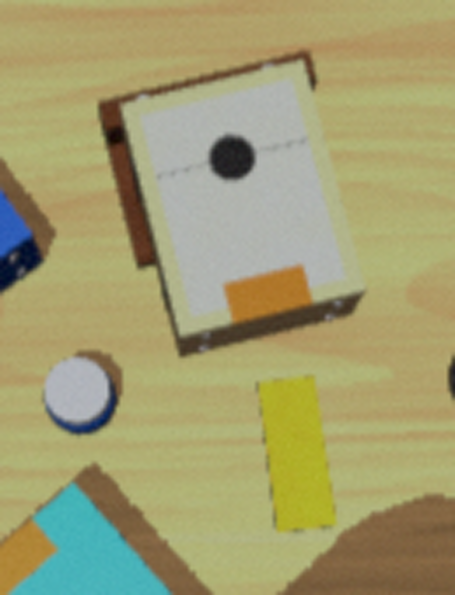

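View pics/sidec.png

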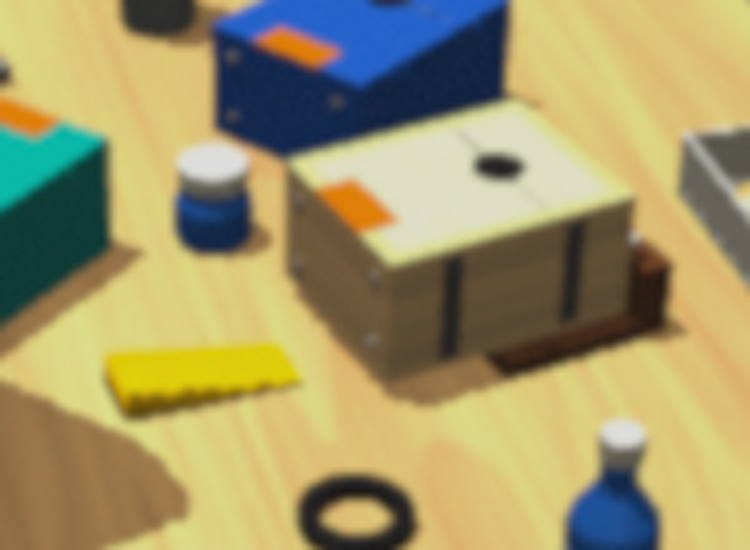

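The mould that is meant is the white/plywood box at top px (278,127), with the mark at (287,155). The ones at (180,127), blue, and (233,252), turquoise, are look-alikes. The wedge is at (294,199), thin end up towards the box. I'll fit the poses next.

```bash
cat > h.py <<'E'
import numpy as np,cv2
from workcell import *
from scipy.optimize import least_squares
C={c:camera_info(c) for c in("top","side")}
def proj(c,X):
    i=C[c] if isinstance(c,str) else c
    p=(np.atleast_2d(X)@i["R"].T+i["t"])@i["mtx"].T
    return p[:,:2]/p[:,2:]
def tf(x,y,a,P):
    P=np.array(P,float);c,s=np.cos(a),np.sin(a)
    return np.c_[x+c*P[:,0]-s*P[:,1],y+s*P[:,0]+c*P[:,1],P[:,2]]
def px(l,s,o): return (np.array(l,float)+.5)/s-.5+np.array(o)
E
python3 - <<'E'
from h import *
bt=px([(305,58),(125,102),(180,337),(363,291)],3.5,(210,70)); Bt=[(.09,-.07,.09),(.09,.07,.09),(-.09,.07,.09),(-.09,-.07,.09)]
bs=px([(290,158),(390,265),(633,197),(517,100),(392,378),(290,272)],5,(215,150)); Bs=[(-.09,.07,.09),(-.09,-.07,.09),(.09,-.07,.09),(.09,.07,.09),(-.09,-.07,0),(-.09,.07,0)]
def f(p):
    o=np.array([0,0,p[3]])
    return np.r_[(proj("top",tf(*p[:3],Bt)+o)-bt).ravel(),(proj("side",tf(*p[:3],Bs)+o)-bs).ravel()]
r=least_squares(f,[.65,-.05,0.2,.01]);print("box",r.x,abs(r.fun).max(),r.fun.round(1))
x,y,a,g=r.x
print("front edge",tf(x,y,a,[(-.09,0,g),(-.075,0,g+.09)]))
wt=px([(260,382),(314,376),(334,525),(277,530)],3.5,(210,70)); W=[(.06,.0225,.004),(.06,-.0225,.004),(-.06,-.0225,.024),(-.06,.0225,.024)]
ws=px([(275,346),(298,378),(127,402),(107,357)],5,(215,150))
h=lambda p:np.r_[(proj("top",tf(*p,W))-wt).ravel(),(proj("side",tf(*p,W))-ws).ravel()]
r=least_squares(h,[.45,-.08,0.]);print("wedge",r.x,r.fun.round(1));w=r.x
L=tf(*w,[(.06,0,0),(-.06,0,.012)]);print("tip,butt",L)
c,s=np.cos(a),np.sin(a)
for P in L: d=P[:2]-[x,y]; print("in mould frame",c*d[0]+s*d[1]+.09,-s*d[0]+c*d[1])
print("rel yaw",w[2]-a)
E
```

```text
box [ 0.72488102 -0.04429187  0.2142342   0.01428184] 1.4806079146686102 [ 0.1 -0.2 -0.9 -0.5 -0.2 -1.1  1.  -0.7 -1.   0.3 -0.2 -0.   0.5 -0.2
  0.6 -0.3 -1.5  1.1 -1.2  0.3]
front edge [[ 0.63693847 -0.0634258   0.01428184]
 [ 0.65159556 -0.06023681  0.10428184]]
wedge [ 0.54340369 -0.0856758   0.09398004] [-0.4 -0.2  0.3 -0.4  1.  -0.4  0.7  0.1  0.4 -0.7  0.6  0.5 -1.1 -1.9
 -1.3 -0.8]
tip,butt [[ 0.60313892 -0.0800453   0.        ]
 [ 0.48366847 -0.09130631  0.012     ]]
in mould frame -0.03656016349547514 -0.009053812191354958
in mould frame -0.15569354486999043 0.00534193170308446
rel yaw -0.12025415676777083
```

Run:
```python
from h import *
im=cv2.imread("pics/top0.png")
t=im[195:310,180:310];cv2.imwrite("pics/tq.png",cv2.resize(t,None,fx=5,fy=5,interpolation=2))
def back(c,u,v,z):
    i=C[c];d=i["R"].T@np.linalg.inv(i["mtx"])@[u,v,1];o=-i["R"].T@i["t"];return o+d*(z-o[2])/d[2]
for p in[(275,262),(229,207),(190,245),(237,298)]: print(p,back("top",*p,.09)[:2],back("top",*p,.1)[:2])
print("jar",back("top",233,182,.062),"ring",back("top",351,178,.01))
```

```text
(275, 262) [ 0.37758884 -0.0245813 ] [ 0.37811887 -0.0242396 ]
(229, 207) [0.51806164 0.08834702] [0.51720376 0.08757298]
(190, 245) [0.42461439 0.18773967] [0.42467979 0.1859836 ]
(237, 298) [0.29194372 0.07180389] [0.29331993 0.0711933 ]
jar [0.58615151 0.07904594 0.062     ] ring [ 0.59725369 -0.24344559  0.01      ]
```

View pics/tq.png

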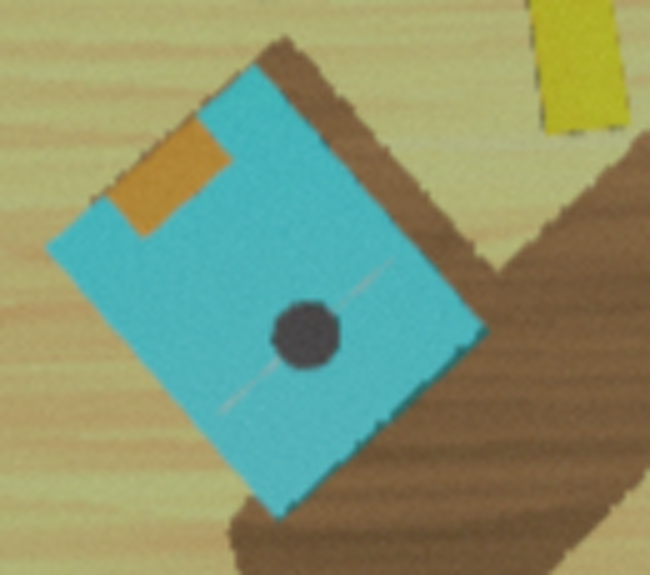

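Request:
arm_command:
  steps: "175 420 0 -0.357;175 420 0 -0.357;175 420 0 -0.357;175 420 0 -0.357;175 420 0 -0.357;175 420 0 -0.357;175 420 0 -0.357;175 420 0 -0.357;175 420 0 -0.357;175 420 0 -0.357;175 420 -130 -0.357;175 420 -130 -0.357;175 420 -130 -0.357"
  fingers: -1
  newtons: 60

```text
clock: 1.92
tcp_pos: [0.4212, -0.097, 0.0974]
orientation: [0.001, 0.739, -0.674, -0.005]
wrist_force: [-0.8, 0.4, 0.8]
finger_gap: -0.0
```

Run:
```python
from h import *
s=get_state();print(s["joint_pos"],s["wrist_force"],s["tcp_pos"])
w=read_camera("wrist");i=camera_info("wrist")
cv2.imwrite("pics/w1.png",w[:,:,::-1]);im=read_camera("top");cv2.imwrite("pics/t1.png",cv2.resize(im[70:260,190:340,::-1],None,fx=3,fy=3,interpolation=2))
print(i["R"].T@-i["t"])
```

```text
[-4.12740556e-01  1.39597698e-01 -5.24351311e-01  9.16326908e-01
  3.65218984e-04  2.63757182e+00] [-0.81695265  0.36793192  0.84553002] [ 0.42120631 -0.09698989  0.09741758]
[ 0.49753263 -0.09109585  0.24244091]
```

View pics/w1.png

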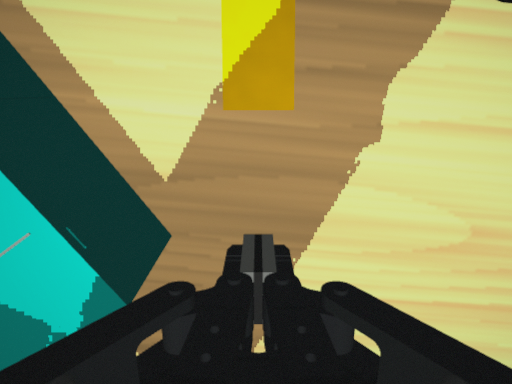

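View pics/t1.png

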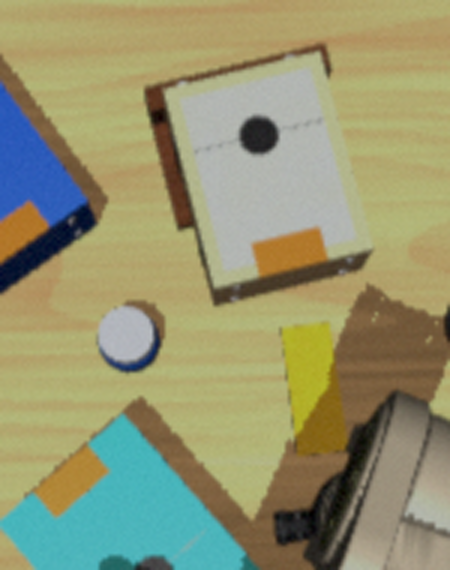

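Request:
arm_command:
  steps: "0 0 -50 0;0 0 -89 0;0 0 -89 0;0 0 -89 0;0 0 -89 0"
  fingers: -0.39

```text
clock: 2.65
tcp_pos: [0.4274, -0.0993, 0.0148]
orientation: [-0.001, 0.739, -0.674, 0.001]
wrist_force: [-0.1, 0.0, -0.1]
finger_gap: 0.0263
```

```bash
cat >> h.py <<'E'
def back(c,u,v,z):
    i=C[c] if isinstance(c,str) else c
    d=i["R"].T@np.linalg.inv(i["mtx"])@[u,v,1];o=-i["R"].T@i["t"];return o+d*(z-o[2])/d[2]
def wr(name,shrink=1):
    s=get_state();i=camera_info("wrist");w=read_camera("wrist");cv2.imwrite(f"pics/{name}.png",w[:,:,::-1])
    np.savez(f"pics/{name}.npz",**i);print("tcp",s["tcp_pos"].round(4),"yaw",(np.pi+2*np.arctan2(s["orientation"][2],s["orientation"][1])-np.pi/2).round(4),"F",s["wrist_force"].round(2),"gap",s["finger_gap"],"t",s["clock"])
    return i
E
python3 - <<'E'
from h import *
i=wr("w2")
print(i["R"],i["R"].T@-i["t"],i["mtx"])
E
```

```text
tcp [ 0.4274 -0.0993  0.0148] yaw 0.0918 F [-0.08  0.03 -0.11] gap 0.02626182807446304 t 2.65
[[ 0.09190899 -0.99576674  0.0011606 ]
 [-0.95534849 -0.08784957  0.28212003]
 [-0.28082378 -0.02703814 -0.95937841]] [ 0.50048379 -0.0922184   0.15829729] [[330.72297649   0.         257.76340092]
 [  0.         330.72297649 190.87237992]
 [  0.           0.           1.        ]]
```

View pics/w2.png

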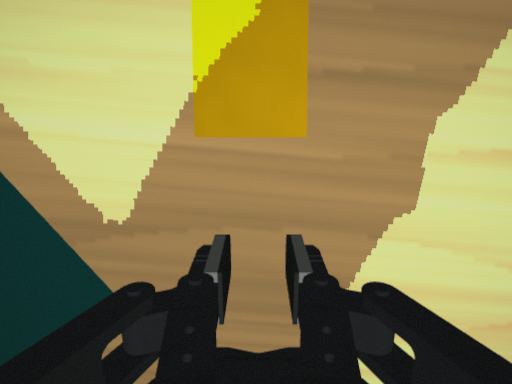

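Run:
```python
from h import *
i=dict(np.load("pics/w2.npz"))
A=back(i,194,136.5,.024);B=back(i,307.5,136,.024);print(A,B,(A+B)/2,np.linalg.norm(A-B),"yaw",np.arctan2(-(A-B)[0],(A-B)[1]))
print("tip px @z15", [back(i,*p,.017) for p in[(215,236),(302,236)]])
s=get_state();print(s["tcp_pos"])
```

```text
[ 0.48159642 -0.06827031  0.024     ] [ 0.48600045 -0.11387302  0.024     ] [ 0.48379843 -0.09107166  0.024     ] 0.04581487657487946 yaw 0.09627535047343731
tip px @z15 [array([ 0.4355804 , -0.07845275,  0.017     ]), array([ 0.43926923, -0.11864719,  0.017     ])]
[ 0.42704349 -0.09914414  0.01443173]
```

Request:
arm_command:
  steps: "20 4 -6 0;41 7 -6 0;41 7 -6 0;46 7 -6 0;51 7 -6 0.02;56 7 -6 0.04;61 7 -6 0.06;66 7 -6 0.08;71 7 -6 0.1;76 7 -6 0.122;76 7 -6 0.122;76 7 -6 0.122"

```text
clock: 4.2
tcp_pos: [0.503, -0.0921, 0.0083]
orientation: [-0.001, 0.779, -0.628, 0.001]
wrist_force: [-1.0, 0.4, -0.2]
finger_gap: 0.0259
```

Run:
```python
from h import *
i=wr("w3")
im=read_camera("top");cv2.imwrite("pics/t3.png",cv2.resize(im[90:260,230:340,::-1],None,fx=3.5,fy=3.5,interpolation=2))
im=read_camera("side");cv2.imwrite("pics/s3.png",cv2.resize(im[150:260,215:365,::-1],None,fx=5,fy=5,interpolation=2))
```

```text
tcp [ 0.503  -0.0921  0.0083] yaw 0.2139 F [-1.02  0.44 -0.16] gap 0.025935456085380514 t 4.2
```

View pics/w3.png

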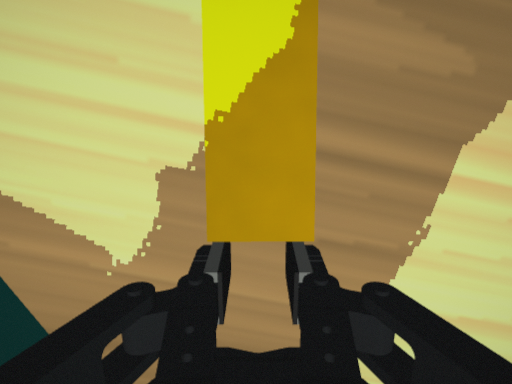

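View pics/t3.png

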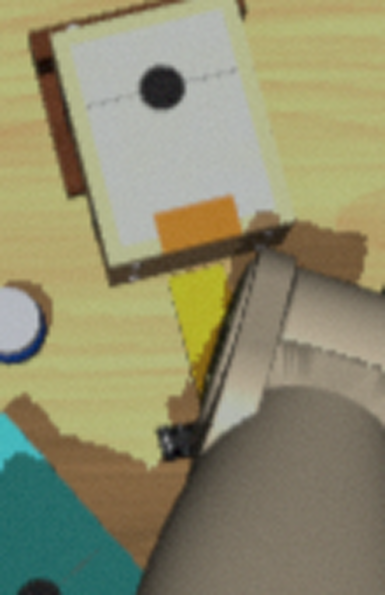

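View pics/s3.png

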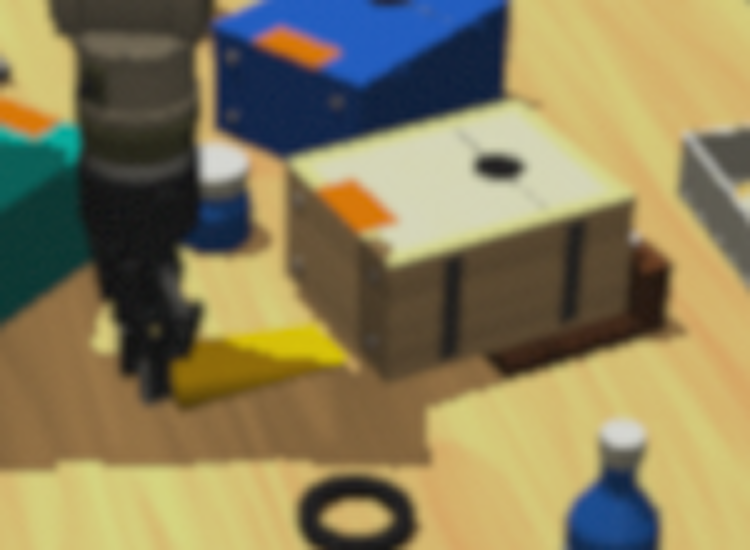

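Request:
arm_command:
  steps: "5 1 0 0;10 2 0 0;15 3 0 0;20 4 0 0;25 5 0 0;29 6 0 0;33 7 0 0;33 7 0 0"

```text
clock: 5.35
tcp_pos: [0.5363, -0.085, 0.0084]
orientation: [-0.001, 0.779, -0.628, 0.001]
wrist_force: [-0.6, -0.5, 0.6]
finger_gap: 0.0259
```

```bash
cat >> h.py <<'E'
def butt(i,l,r):
    A=back(i,*l,.024);B=back(i,*r,.024);m=(A+B)/2
    a=np.arctan2(-(A-B)[0],(A-B)[1]); d=m[:2]-[.63694,-.06343];c,s=np.cos(.2142),np.sin(.2142)
    print("butt",m.round(4),"yaw",a.round(3),"insert mm",1e3*(c*d[0]+s*d[1]+.12),"lat",1e3*(-s*d[0]+c*d[1]))
E
python3 - <<'E'
from h import *
i=wr("w4")
butt(dict(np.load("pics/w3.npz")),(207,241.5),(316,241))
E
```

```text
tcp [ 0.5363 -0.085   0.0084] yaw 0.2141 F [-0.58 -0.48  0.62] gap 0.02591471480310826 t 5.35
butt [ 0.5167 -0.0906  0.024 ] yaw 0.219 insert mm -3.2608268675442256 lat -1.0278727771338738
```

View pics/w4.png

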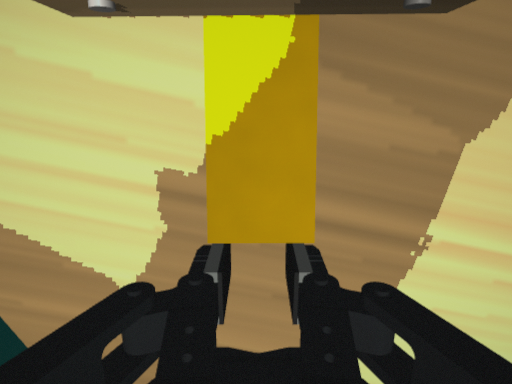

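Request:
arm_command:
  steps: "3 0.6 0 0;6 1.3 0 0;9 2 0 0;9 2 0 0"

```text
clock: 5.9
tcp_pos: [0.5455, -0.083, 0.0084]
orientation: [-0.001, 0.779, -0.627, 0.001]
wrist_force: [0.1, -1.0, 0.2]
finger_gap: 0.0259
```

Request:
arm_command:
  steps: "3 0.6 0 0;5 1.1 0 0;5 1.1 0 0"

```text
clock: 6.28
tcp_pos: [0.5508, -0.0819, 0.0084]
orientation: [-0.001, 0.779, -0.627, 0.001]
wrist_force: [-0.1, 0.6, -1.0]
finger_gap: 0.0262
```

Request:
arm_command:
  steps: "2 0.4 0 0;4 0.9 0 0;4 0.9 0 0"

```text
clock: 6.65
tcp_pos: [0.5551, -0.081, 0.0085]
orientation: [-0.001, 0.779, -0.627, 0.002]
wrist_force: [-0.4, 0.4, -0.6]
finger_gap: 0.0264
```

Request:
arm_command:
  steps: "2 0.4 0 0;3 0.6 0 0;3 0.6 0 0"

```text
clock: 7.02
tcp_pos: [0.5582, -0.0804, 0.0085]
orientation: [-0.001, 0.779, -0.627, 0.002]
wrist_force: [-0.8, -0.3, 0.7]
finger_gap: 0.0259
```

Run:
```python
from h import *
i=wr("w5")
im=read_camera("side");cv2.imwrite("pics/s5.png",cv2.resize(im[150:260,215:365,::-1],None,fx=5,fy=5,interpolation=2))
```

```text
tcp [ 0.5582 -0.0804  0.0085] yaw 0.2145 F [-0.84 -0.31  0.7 ] gap 0.02591469237760648 t 7.025
```

View pics/w5.png

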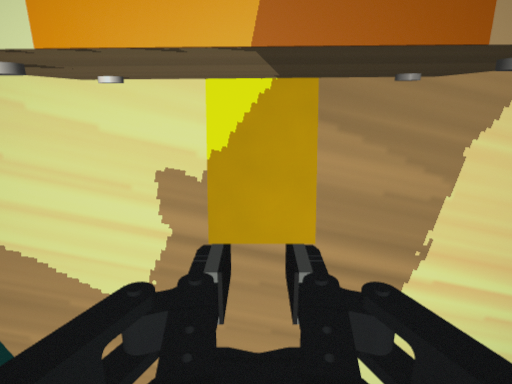

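View pics/s5.png

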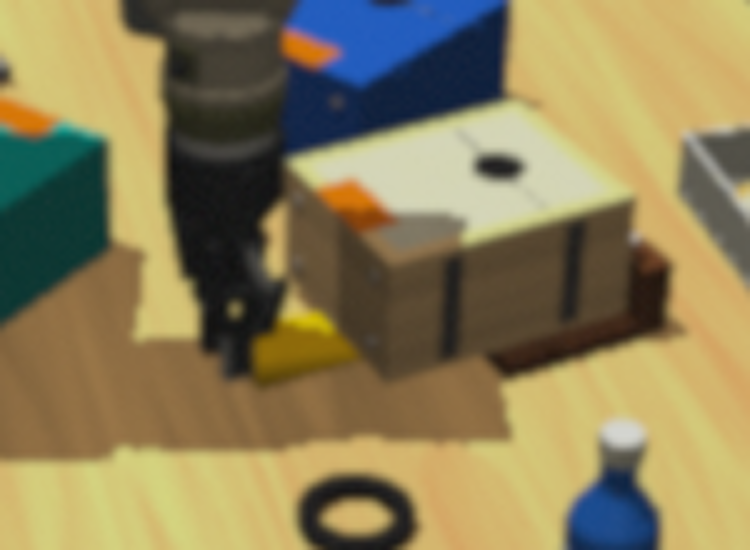

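Wedge (px 207–317) is centred under the mark (px 30–495) and aligned with the box edge; no contact yet. I'll continue in small steps.

Request:
arm_command:
  steps: "1 0.2 0 0;2 0.4 0 0;2 0.4 0 0"

```text
clock: 7.5
tcp_pos: [0.5603, -0.08, 0.0085]
orientation: [-0.001, 0.779, -0.627, 0.002]
wrist_force: [0.0, 0.8, -0.5]
finger_gap: 0.0265
```

Request:
arm_command:
  steps: "1 0.2 0 0;2 0.4 0 0;2 0.4 0 0"

```text
clock: 7.88
tcp_pos: [0.5625, -0.0796, 0.0085]
orientation: [-0.001, 0.779, -0.627, 0.002]
wrist_force: [0.1, 0.6, -0.1]
finger_gap: 0.026
```

Request:
arm_command:
  steps: "1 0.2 0 0;2 0.4 0 0;2 0.4 0 0"

```text
clock: 8.25
tcp_pos: [0.5638, -0.0792, 0.0084]
orientation: [-0.001, 0.779, -0.627, 0.001]
wrist_force: [-3.1, -0.6, 1.8]
finger_gap: 0.0261
```

Request:
arm_command:
  steps: "1 0.2 0 0;1.5 0.3 0 0;1.5 0.3 0 0"

```text
clock: 8.62
tcp_pos: [0.564, -0.079, 0.0084]
orientation: [0.0, 0.779, -0.627, 0.001]
wrist_force: [-5.9, -1.4, 5.1]
finger_gap: 0.0263
```

Request:
arm_command:
  steps: "1.5 0.3 0 0;2.5 0.5 0 0;2.5 0.5 0 0;2.5 0.5 0 0"

```text
clock: 9.12
tcp_pos: [0.5643, -0.0789, 0.0083]
orientation: [0.002, 0.778, -0.628, -0.001]
wrist_force: [-9.4, -3.4, 6.3]
finger_gap: 0.0258
```

Request:
arm_command:
  steps: "-15 -3 0 0;-20 -4 0 0;-20 -4 50 0;-20 -4 110 0;-20 -4 160 0;40 8 160 0;87 19 160 0;87 19 160 0;87 19 120 0;87 19 112 0;87 19 112 0"
  fingers: -1

```text
clock: 10.5
tcp_pos: [0.6503, -0.0599, 0.1201]
orientation: [0.002, 0.778, -0.628, -0.001]
wrist_force: [-0.1, 0.2, -0.5]
finger_gap: 0.0
```

Run:
```python
from h import *
i=wr("w6")
im=read_camera("side");cv2.imwrite("pics/s6.png",cv2.resize(im[150:260,215:365,::-1],None,fx=5,fy=5,interpolation=2))
```

```text
tcp [ 0.6503 -0.0599  0.1201] yaw 0.2131 F [-0.14  0.17 -0.53] gap 3.253634318668235e-05 t 10.5
```

View pics/w6.png

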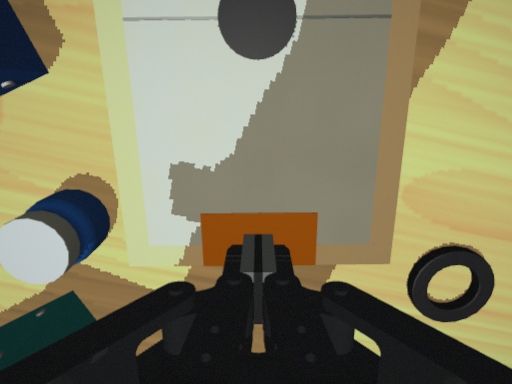

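View pics/s6.png

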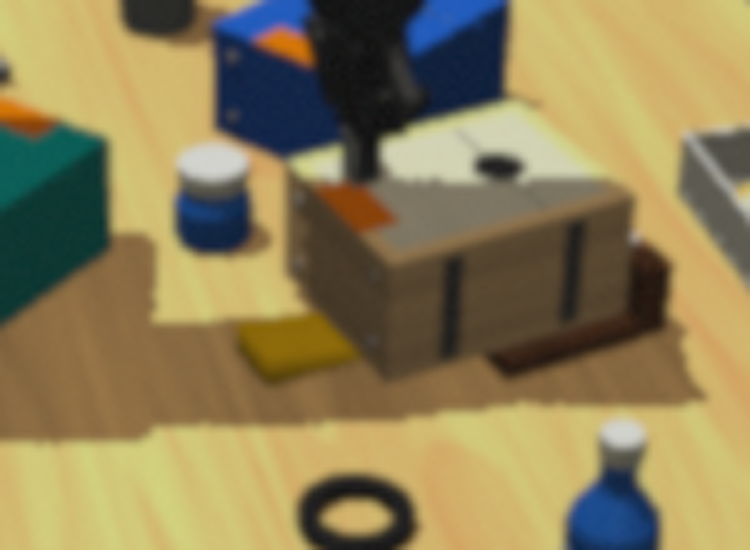

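The tip (px 258,240) is over the orange mark (px 200–318 × 212–266). I'll press in stages.

Request:
arm_command:
  steps: "1 0 -7 0;1 0 -13 0;1 0 -14.5 0;1 0 -14.5 0"

```text
clock: 11.1
tcp_pos: [0.6526, -0.0602, 0.107]
orientation: [0.001, 0.778, -0.628, -0.0]
wrist_force: [-0.7, 0.0, 0.7]
finger_gap: -0.0004
```

Request:
arm_command:
  steps: "0 0 -1 0;0 0 -1 0"

```text
clock: 11.35
tcp_pos: [0.6526, -0.0601, 0.106]
orientation: [0.001, 0.778, -0.628, -0.0]
wrist_force: [-0.4, -0.3, 0.3]
finger_gap: 0.0001
```

Request:
arm_command:
  steps: "0 0 -1 0;0 0 -1 0"

```text
clock: 11.6
tcp_pos: [0.6525, -0.0601, 0.105]
orientation: [0.001, 0.778, -0.628, -0.0]
wrist_force: [0.2, 0.1, 0.6]
finger_gap: 0.0
```

Request:
arm_command:
  steps: "0 0 -1 0;0 0 -1 0"

```text
clock: 11.85
tcp_pos: [0.6525, -0.0601, 0.1039]
orientation: [0.001, 0.778, -0.628, -0.0]
wrist_force: [-0.8, -0.3, 0.7]
finger_gap: 0.0003
```

Request:
arm_command:
  steps: "0 0 -1 0;0 0 -1 0"

```text
clock: 12.1
tcp_pos: [0.6525, -0.0602, 0.1039]
orientation: [0.001, 0.778, -0.628, 0.0]
wrist_force: [-2.3, 0.5, 4.5]
finger_gap: 0.0004
```

Request:
arm_command:
  steps: "0 0 -1 0;0 0 -1 0"

```text
clock: 12.35
tcp_pos: [0.6526, -0.0601, 0.1039]
orientation: [0.001, 0.778, -0.628, 0.0]
wrist_force: [-2.9, 0.7, 5.5]
finger_gap: -0.0001
```

Request:
arm_command:
  steps: "0 0 -1.5 0;0 0 -2.2 0;0 0 -2.2 0;0 0 -2.2 0;0 0 -2.2 0"

```text
clock: 12.98
tcp_pos: [0.6526, -0.0601, 0.1038]
orientation: [0.001, 0.778, -0.628, 0.001]
wrist_force: [-3.4, 1.1, 10.6]
finger_gap: -0.0001
```

Run:
```python
from h import *
for k in range(4):
    i=wr("w7"); 
im=read_camera("side");cv2.imwrite("pics/s7.png",cv2.resize(im[150:260,215:365,::-1],None,fx=5,fy=5,interpolation=2))
```

```text
tcp [ 0.6526 -0.0601  0.1038] yaw 0.2133 F [-3.4   1.09 10.6 ] gap -0.0001109340799514733 t 12.975
tcp [ 0.6526 -0.0602  0.1038] yaw 0.2133 F [-4.55  1.57 10.23] gap -0.00025318326914163295 t 13.025
tcp [ 0.6525 -0.0602  0.1038] yaw 0.2133 F [-4.56  0.68 11.14] gap 0.00023131849891360357 t 13.075
tcp [ 0.6526 -0.0602  0.1038] yaw 0.2133 F [-3.56  0.35 11.52] gap -0.00012393178958636046 t 13.125
```

View pics/w7.png

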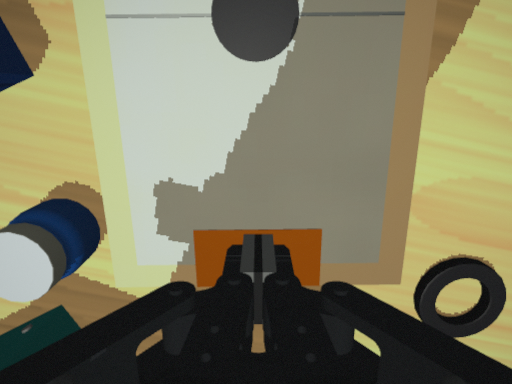

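View pics/s7.png

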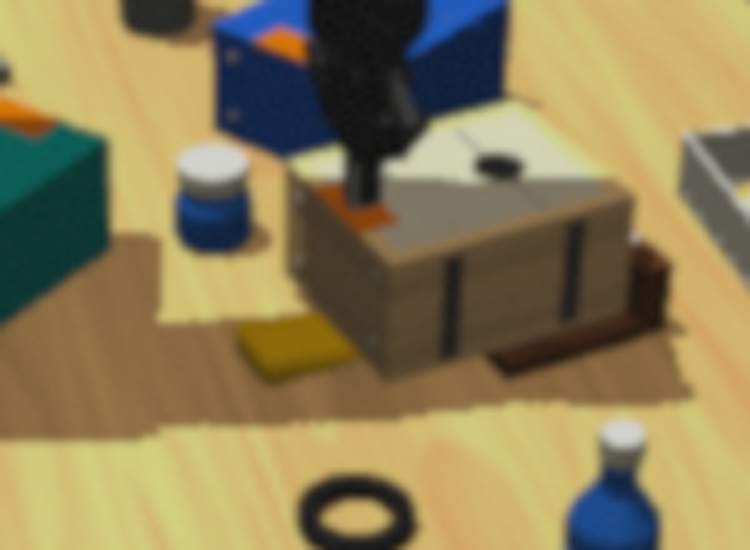

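Request:
arm_command:
  steps: "-0.2 0 -2.1 0;-0.2 0 -2.1 0;-0.2 0 -2.1 0;-0.2 0 -2.1 0;-0.2 0 -2.1 0;-0.2 0 -2.1 0;-0.2 0 -2.1 0;-0.2 0 -2.1 0"

```text
clock: 14.22
tcp_pos: [0.6525, -0.0601, 0.1038]
orientation: [0.001, 0.778, -0.628, 0.002]
wrist_force: [-3.5, 1.2, 10.1]
finger_gap: -0.0001
```

Steady for a second: 10.1 N, with no sinking. Handing in.

```bash
python3 -c "
from workcell import *
print(hand_in())"
```

```text
the job is handed in; nothing more can be done
None
```

The wedge is in under the middle of the white box's front edge. I handed in at about 14 s (limit 48 s) with the arm holding about 10 N on the orange mark.

- **Wedge:** I squared it to the box and pushed it in about 59 mm, thin end first, until it met the box and the push rose to about 10 N. It sat about 1 mm off the middle when last measured, just before it went under the box, and looked centred under the mark after that.
- **Rocking:** From first touch up to 11 N on the mark, the fingertip sank only about 0.1 mm. Without the wedge, 2 to 5 N would have tipped the box. It held for a further second, with the last reading at 10.1 N down.
- **Level:** The top stood at 103.9 mm under the mark. My estimate of the gap from the first pictures (14.3 mm) would put it at about 104 mm, so I take the box as still level. I had no direct tilt measurement.
- **Other things:** The jar, ring frame, bottle and look-alike boxes looked unmoved in the last side view. I did not take a final top picture to check the rest.

One thing did not come out clean: the final press also pushes about 3.5 N sideways, mostly towards the back stop. I tried to reduce it and it barely changed.

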